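Nudge the drilled plate onto its locating pins

ROBOT

A 6-joint arm with a two-finger parallel gripper is mounted at the origin on the work surface; the furniture and walls round the work are solid. World frame = base frame: x ahead of the robot, y to its left, z up, the work surface at z = 0. Lengths are in m, angles in degrees, forces in N, time in s.
With the tool pointing down it reaches from about 0.4 to 0.825 m from the base axis. Payload 7 kg.
Tool frame: the origin (TCP) lies midway between the tips of the shut fingers; the grasp point (between the pads) lies r.grip_depth behind it (r.grip_depth is the distance from the TCP to the grasp point, in m); z points along the fingers, y is the direction in which the jaws open and shut (so a half turn about z gives the same grasp; the last joint's range is limited). The gripper opens to 88 mm and grips with 3 to 60 N. Pads are 19 mm wide; open, the fingers measure 130 mm over their backs; the gripper's body (78 mm by 193 mm) begins 47 mm behind the grasp point.
Start: joints at [86.465, 20.546, 0.682, 0, -70.136, -16.507], TCP at [0.231, 0.634, 0.227] pointing down, gripper open.
Joint ranges: [-176.03, 176.03], [-82.01, 121.73], [-58.28, 71.71], [-173.87, 95.51], [-174.79, -0.11], [-173.66, 173.66]. Speed limits (degrees/s): [136.94, 136.94, 172.46, 180, 180, 180].

INTERFACE

Orientations are given as [roll, pitch, yaw] about the fixed x, y, z axes, in that order (R = Rz(yaw) Ry(pitch) Rx(roll)).
In Python, from plant import r, imaging, close_job gives the robot as it stands.
- The arm moves only by the tool step_arm, never from a script. Its argument "commands" is a list of rows, each a list of 2 entries, a list of its own where there are three numbers: the shift along the tool's x, y, z in mm, then the turn about the tool's z in degrees. In form: [[[x, y, z], twist], ...]. A call has 1 to 20 rows; each row shifts and turns the commanded pose from where the row before left it, along the tool's axes as they then stand; what a row does not reach is not made up. A row lasts 1/8 s, in which the tool goes at most 62.5 mm and 10.7 degrees, less where a joint would pass 70% of its speed; a pose out of reach is approached as far as the arm can. A call with a gripper value outside its range is refused whole. "gripper" is the closure, from 0 (fully open) to 1 (shut), set as the call begins (left out, the last holds). The fingers move at their own pace and stop on an object; "grip_force" is the grip in N (left out, the last holds). Time passes only in rows, so rows that do not move let the fingers close. It gives the time, the measured TCP pose, the force and the opening at its end, in the units of the state.
- r.get_state(): the state, without advancing time (a new reading comes with each control period).
- imaging.capture(name): name is "scene" or "top" or "wrist"; returns a dict with "img" (420x560x3 uint8, red, green, blue), "z_map" (420x560 float32, m along the optical axis (not along the pixel's ray), 0 where there is no reading), "vfov" (degrees; the focal length in pixels is half the picture's height over the tangent of half this angle, whatever the lens; pixels are square), "cx", "cy" (the principal point, pixels), "extrinsics" (4x4, takes a point from camera to world coordinates); the wrist camera has in their place "T_tool_cam" (4x4, takes a point from camera to tool coordinates, whose origin is the TCP and whose axes are the flange's). Camera axes: x right, y down, z forward; pixel columns grow to the right and rows downward; lengths in m; the calibration is good to about 2 mm. A picture is of the moment at which its call begins: read the wrist's pose just before it.
- close_job(): hands the job in, once; it reports no verdict.
The state is a dict: "time_s": time; "joints": joint angles; "qd": joint speeds; "joint_torque": joint torques, N m; "tcp_pos": TCP position; "eef_rot": TCP orientation; "contact_force": force on the tool from outside, world axes, zero at the start; "moment": the same for the moment, N m; "gripper_width": finger opening in m.
Only numpy, scipy, OpenCV 4.12 (cv2) and the standard library are available. Lean on these libraries where they do the work, as an engineer would, in place of code of your own. Each camera call takes 0.05 s, during which the arm holds its last target.

TASK

The drilled steel plate lies askew on the little fixture, one side propped up on the two locating pins. Nudge it with the fingertips, without picking it up, toward the end stop and sideways until its two locating holes drop over the two pins and it lies fully down, flat on the rest bars; then leave it clear. Leave the loose things around it where they are.

Things in the scene. Friction and masses are not known exactly. Their poses are not given: they have to be found in the camera images.
- fixture: fixed fixture: dark base 150 x 150 x 10 mm; two aluminium rest bars along its x, 18 wide, centred at y = +-55, x -70 to +54, tops 22 above the table; end stop across y, 132 long, 18 thick, face at x = +51.5, top at 30. Origin on the table under the centre of the seated plate; x points horizontally to the end stop, y left, z up; the seated plate has the same axes
- pin_left (a point): root of the pin on the left (+y) rest bar: on the pin's axis, level with the top of the rest bar, at x = -36, y = +55 mm, z = +22 mm in the fixture. The pin is fixed, upright, 8 mm in diameter and stands 8 mm above the bar; its top is a dome of 4 mm radius.
- pin_right (a point): the same for the pin on the right (-y) rest bar, at x = -36, y = -55 mm, z = +22 mm in the fixture.
- plate: loose steel plate 100 (x) x 150 (y) x 6 mm, 0.4-0.65 kg; origin at the centre of its underside, z up. Two 12 mm locating holes at x = -36, y = +-55, the only holes that go through; on top a round guide bush 30 mm across, 4 mm high, at x = 8, y = 0. Starts 13-23 mm short of its place (fixture -x), up to 12 mm off in y, turned up to 0.1 rad. Pushing takes 1-5 N
- hole_left (a point): centre of the left (+y) locating hole at the plate's underside: plate x = -36, y = 55, z = 0 mm. Seated it is at pin_left, with about 2 mm of play; the plate drops by its own weight once both holes are within about 2 mm of the pins. At the start the pin tips hold this end up: the -x edge's underside is 10 to 15 mm above the bars
- hole_right (a point): centre of the right (-y) locating hole of the plate, at the underside: plate x = -36, y = -55, z = 0 mm. Seated it coincides with pin_right.
- far_left (a point): point on the underside at the plate's +x edge (toward the end stop): plate x = 50, y = 55, z = 0 mm. At the start this edge rests on the bars, the plate sloping down to it by 0.1 to 0.16 rad. Seated, the edge has 1.5 mm of room to the end stop
- far_right (a point): point on the underside at the plate's +x edge, plate x = +50, y = -55, z = 0 mm.
- offcut_5: bystander: dark wooden offcut 120 x 32 x 20 mm, loose on the table on the fixture's left; origin under its middle
- hex_bolt_0: bystander: steel hexagon bolt 46 mm long, lying loose left of the fixture, near its edge; origin under its middle
- marker: bystander: marker pen 130 mm long, 18 mm thick, lying loose in front of the fixture; origin under its middle
- spring_clamp_1: bystander: orange spring clamp 104 x 66 x 16 mm, lying loose to the left; origin under its middle

How it is judged:
By the outcome, as a careful person would: the job done as asked, in the order asked, and still so for the second after the job is handed in, with the robot touching nothing.
It also fails if it takes over 48 s, if anything falls off the work surface, if the arm or the gripper's body presses on something with over 40 N, if the wrist force passes 120 N, or if a joint passes its speed limit or range.

## Working session

There is one attempt and no reset: what is moved stays moved. The work goes in short steps, Python scripts to look and compute and a tool call to move; the robot and the scene stay as the last step left them, time stands still between calls to the robot, and variables do not carry over. Pictures are saved under pics/ and viewed, and the job is handed in when it is done.

Besides the shell and the picture viewer there is one more tool, called after "Request:" as name(argument=value, ...), one argument or row to a line, values as JSON. step_arm: Moves the arm, as the interface text tells. Its arguments: {"type":"object","properties":{"commands":{"type":"array","items":{"type":"array"}},"gripper":{"type":"number"},"grip_force":{"type":"number"}},"required":["commands"]}

```bash
mkdir -p pics; ls; cat > h.py <<'E'
import numpy as np,cv2
from plant import r,imaging,close_job
from scipy.spatial.transform import Rotation as R
def cap(n):
    s=r.get_state(); d=imaging.capture(n)
    d['f']=210/np.tan(np.radians(d['vfov'])/2)
    if n=='wrist':
        T=np.eye(4);T[:3,:3]=R.from_euler('xyz',s['eef_rot'],degrees=True).as_matrix();T[:3,3]=s['tcp_pos']
        d['E']=T@d['T_tool_cam']
    else: d['E']=d['extrinsics']
    np.savez('last_%s.npz'%n,**{k:d[k] for k in('img','z_map','E','f','cx','cy')})
    return d
def pt(d,u,v,z=None,zw=None):
    ray=np.array([(u-d['cx'])/d['f'],(v-d['cy'])/d['f'],1.])
    E=d['E']
    if zw is not None:
        k=(zw-E[2,3])/(E[:3,:3]@ray)[2]; return E[:3,3]+k*E[:3,:3]@ray
    if z is None: z=d['z_map'][int(round(v)),int(round(u))]
    return E[:3,:3]@(ray*z)+E[:3,3]
def proj(d,p):
    E=d['E'];c=E[:3,:3].T@(np.asarray(p)-E[:3,3]);return d['f']*c[0]/c[2]+d['cx'],d['f']*c[1]/c[2]+d['cy']
E
python3 - <<'E'
from h import *
print(r.get_state(), r.grip_depth)
for n in('scene','top','wrist'):
    d=cap(n);cv2.imwrite(f'pics/{n}0.png',d['img'][:,:,::-1]); print(n,d['f'],d['E'].round(3).tolist())
E
```

```text
pics
{'time_s': 0.0, 'joints': array([ 8.64659495e+01,  2.05899054e+01,  6.33128029e-01, -1.80421211e-02,
       -7.01369698e+01, -1.65076216e+01]), 'qd': array([ 0.0211417 ,  0.07936147,  0.00258977,  0.0885677 , -0.11171745,
       -0.03579397]), 'joint_torque': array([ 2.01142997e-03, -5.82726932e+01,  2.93052131e+01,  6.99669465e+00,
        7.07954750e-03, -1.52750772e-04]), 'tcp_pos': array([0.23118662, 0.63364479, 0.2256416 ]), 'eef_rot': array([ 1.79905297e+02, -1.03781568e-02, -2.00478076e+01]), 'contact_force': array([-0.13741036, -0.21521091,  0.2098004 ]), 'moment': array([-0.02788288,  0.02834083, -0.0930051 ]), 'gripper_width': 0.08766347318694692} 0.0188
scene 475.72203260800677 [[0.837, -0.427, 0.343, 0.139], [-0.547, -0.654, 0.522, -0.449], [0.002, -0.625, -0.781, 0.721], [0.0, 0.0, 0.0, 1.0]]
top 390.22056903748205 [[0.006, -0.991, 0.13, 0.303], [-1.0, -0.007, -0.009, 0.013], [0.009, -0.13, -0.991, 0.9], [0.0, 0.0, 0.0, 1.0]]
wrist 298.90255878393384 [[-0.343, -0.894, -0.288, 0.309], [-0.939, 0.328, 0.103, 0.605], [0.002, 0.306, -0.952, 0.384], [0.0, 0.0, 0.0, 1.0]]
```

View pics/scene0.png

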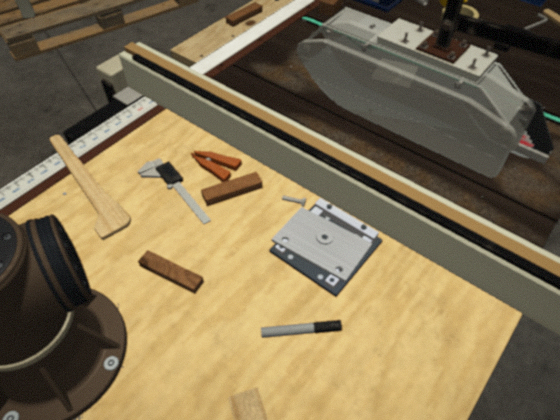

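View pics/top0.png

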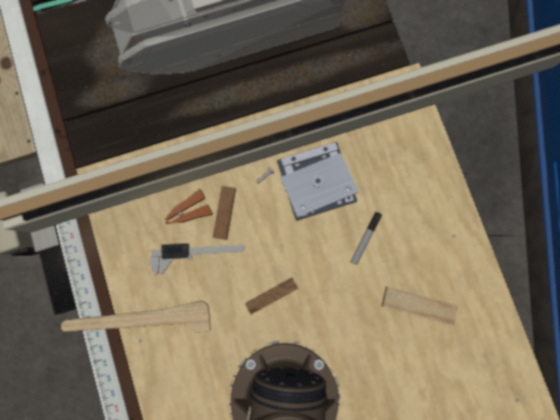

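View pics/wrist0.png

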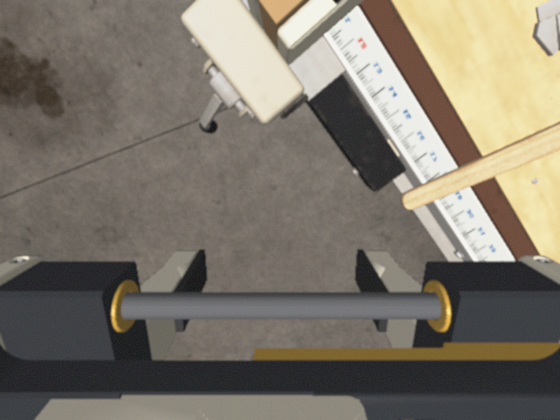

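```bash
python3 - <<'E'
from h import *
for n,(x,y,w,h) in dict(scene=(250,180,150,120),top=(245,125,140,105)).items():
    d=np.load(f'last_{n}.npz'); im=d['img'][y:y+h,x:x+w,::-1]
    cv2.imwrite(f'pics/{n}0c.png',cv2.resize(im,None,fx=5,fy=5,interpolation=cv2.INTER_CUBIC))
d=np.load('last_top.npz')
for p in [(318,180),(338,149),(283,157),(300,217),(355,200),(320,110),(265,175),(365,240),(225,212)]: print(p,pt(d,*p).round(3))
E
```

```text
(318, 180) [ 0.477 -0.073  0.038]
(338, 149) [ 0.558 -0.123  0.009]
(283, 157) [0.539 0.006 0.001]
(300, 217) [ 0.396 -0.034  0.01 ]
(355, 200) [ 0.437 -0.161  0.008]
(320, 110) [ 0.614 -0.071  0.109]
(265, 175) [0.493 0.048 0.012]
(365, 240) [ 0.344 -0.18   0.018]
(225, 212) [0.406 0.137 0.02 ]
```

View pics/scene0c.png

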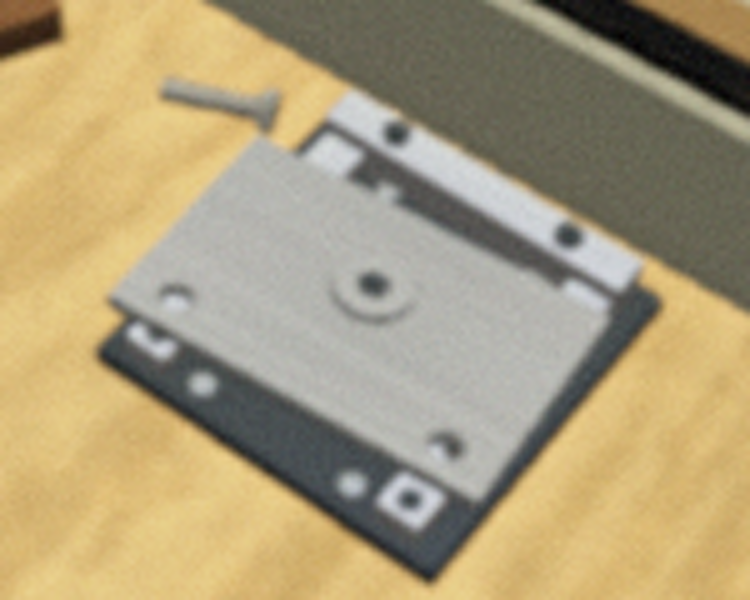

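View pics/top0c.png

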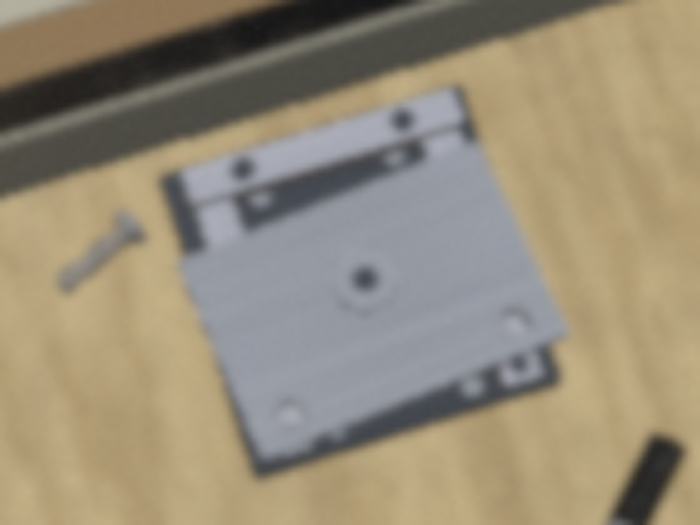

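```bash
cat > fit.py <<'E'
from h import *
from scipy.optimize import least_squares
def fitfix(obs,x0):
    # obs: list of (d,(u,v),pfix mm)
    def f(q):
        c,s=np.cos(q[2]),np.sin(q[2]);o=[]
        for d,uv,p in obs:
            p=np.array(p)/1e3
            w=[q[0]+c*p[0]-s*p[1],q[1]+s*p[0]+c*p[1],p[2]]
            o+=list(np.array(proj(d,w))-uv)
        return np.array(o)
    r_=least_squares(f,x0,loss='soft_l1',x_scale=[.01,.01,.02]);return r_.x,f(r_.x).reshape(-1,2)
def fitplate(obs,fx,x0=(-.018,0,0,.03,.0,.13)):
    Tf=R.from_euler('z',fx[2]).as_matrix()
    def f(q):
        Rm=R.from_euler('ZYX',[q[2],q[5],q[4]]).as_matrix();o=[]
        for d,uv,p in obs:
            p=np.array(p)/1e3
            w=Tf@(Rm@p+[q[0],q[1],q[3]])+[fx[0],fx[1],0]
            o+=list(np.array(proj(d,w))-uv)
        return np.array(o)
    r_=least_squares(f,x0,loss='soft_l1',x_scale=[.01,.01,.05,.01,.02,.05]);return r_.x,f(r_.x).reshape(-1,2)
def rep(q):
    Rm=R.from_euler('ZYX',[q[2],q[5],q[4]]).as_matrix()
    for n,p in dict(c=(0,0,0),hl=(-36,55,0),hr=(-36,-55,0),fl=(50,55,0),fr=(50,-55,0)).items():
        print(n,(1e3*(Rm@(np.array(p)/1e3)+[q[0],q[1],q[3]])).round(1))
    print('yaw pitch roll deg',np.degrees([q[2],q[5],q[4]]).round(2))
E
python3 - <<'E'
from fit import *
t=np.load('last_top.npz');s=np.load('last_scene.npz')
T=lambda u,v:(245+(u+.5)/5-.5,125+(v+.5)/5-.5)
S=lambda u,v:(250+(u+.5)/5-.5,180+(v+.5)/5-.5)
obs=[(t,T(166,178),(75,75,10)),(t,T(258,475),(-75,75,10)),(t,T(557,380),(-75,-75,10)),
(t,T(178,175),(69.5,66,30)),(t,T(460,88),(69.5,-66,30)),(t,T(467,127),(51.5,-66,30)),(t,T(188,207),(51.5,66,30)),
(s,S(98,352),(-75,75,10)),(s,S(432,580),(-75,-75,10)),(s,S(662,300),(75,-75,10)),
(s,S(345,93),(69.5,66,30)),(s,S(641,266),(69.5,-66,30)),(s,S(326,124),(51.5,66,30)),(s,S(628,291),(51.5,-66,30))]
fx,e=fitfix(obs,[.485,-.07,.3]);print(fx,np.degrees(fx[2]));print(e.round(1).tolist())
po=[(t,T(181,256),(50,75,6)),(t,T(475,138),(50,-75,6)),(t,T(567,335),(-50,-75,6)),(t,T(262,462),(-50,75,6)),(t,T(365,280),(8,0,10)),
(t,T(289,413),(-36,55,6)),(t,T(515,321),(-36,-55,6)),
(s,S(258,138),(50,75,6)),(s,S(610,314),(50,-75,6)),(s,S(478,500),(-50,-75,6)),(s,S(108,298),(-50,75,6)),(s,S(373,285),(8,0,10)),
(s,S(176,296),(-36,55,6)),(s,S(447,445),(-36,-55,6))]
q,e=fitplate(po,fx);rep(q);print(e.round(1).tolist())
print('dz',q)
E
```

```text
[ 0.48090852 -0.07418959  0.31359016] 17.96739242437153
[[-0.9, 0.1], [0.4, 1.7], [2.5, 1.1], [1.1, -0.4], [-0.6, 0.2], [0.5, -0.4], [1.5, 0.5], [-1.2, -0.8], [0.2, -0.2], [0.8, -0.5], [1.1, -0.9], [1.0, -0.8], [-0.7, -1.5], [-1.7, 0.5]]
c [-11.7   2.6  24.1]
hl [-52.   54.5  27.1]
hr [-42.7 -55.1  28.1]
fl [33.3 61.6 18.7]
fr [ 42.6 -48.   19.8]
yaw pitch roll deg [ 4.76  5.57 -0.55]
[[-1.0, 1.2], [0.4, 0.4], [0.2, -0.3], [-0.3, -0.4], [-0.2, -0.1], [0.1, 0.4], [-0.1, 0.3], [0.1, -0.4], [0.4, 0.1], [0.0, 0.0], [0.1, -0.2], [0.1, -0.0], [0.2, 0.5], [-0.1, -0.1]]
dz [-0.01165323  0.00264687  0.08308735  0.02411693 -0.00952357  0.09728816]
```

Request:
step_arm(
  commands=[
    [[0, 0, 0], -9.5],
    [[0, 0, 0], -9.5],
    [[0, 0, 0], -9.5],
    [[0, 0, 0], -9.5],
  ],
)

```text
time_s: 0.65
tcp_pos: [0.2313, 0.6339, 0.2261]
eef_rot: [180.0, 0.0, 18.3]
contact_force: [0.6, 0.9, 0.2]
gripper_width: 0.0873
```

Request:
step_arm(
  commands=[
    [[10.5, 38.5, 0], 0],
    [[10.5, 38.5, 0], 0],
    [[10.5, 38.5, 0], 0],
    [[10.5, 38.5, 0], 0],
    [[10.5, 38.5, 0], 0],
    [[10.5, 38.5, 0], 0],
    [[10.5, 38.5, 0], 0],
    [[10.5, 38.5, 0], 0],
    [[10.5, 38.5, 0], 0],
    [[10.5, 38.5, 0], 0],
  ],
)

```text
time_s: 1.9
tcp_pos: [0.4504, 0.299, 0.2265]
eef_rot: [-180.0, 0.0, 18.0]
contact_force: [1.0, -0.6, -0.8]
gripper_width: 0.0877
```

Request:
step_arm(
  commands=[
    [[-15, 36.5, 0], 0],
    [[-15, 36.5, 0], 0],
    [[-15, 36.5, 0], 0],
    [[-15, 36.5, 0], 0],
    [[-15, 36.5, 0], 0],
    [[-15, 36.5, 0], 0],
    [[-15, 36.5, 0], 0],
    [[-15, 36.5, 0], 0],
    [[-15, 36.5, 0], 0],
    [[-15, 36.5, 0], 0],
    [[0, 0, 0], 0],
  ],
)

```text
time_s: 3.28
tcp_pos: [0.4191, -0.0951, 0.2264]
eef_rot: [-180.0, 0.0, 17.8]
contact_force: [-0.1, -0.0, -0.2]
gripper_width: 0.0873
```

```bash
python3 - <<'E'
from h import *
d=cap('wrist');cv2.imwrite('pics/w1.png',d['img'][:,:,::-1]);s=r.get_state();print(s)
E
```

```text
{'time_s': 3.325, 'joints': array([ 1.38393308e+01, -3.42110537e+00, -2.82734798e+01, -7.49122985e-03,
       -6.51640059e+01,  9.39647049e+01]), 'qd': array([ 2.043392  , -0.12987158,  0.0237225 , -0.14978479,  0.08301537,
       -0.80657921]), 'joint_torque': array([ -0.94701838, -23.48090351,  28.29380035,   6.68756694,
         0.03359155,   0.25407082]), 'tcp_pos': array([ 0.41935076, -0.09418045,  0.22642156]), 'eef_rot': array([-1.79992086e+02,  1.58713142e-02,  1.78008893e+01]), 'contact_force': array([1.23086794, 0.46515693, 0.27020412]), 'moment': array([-0.01650489, -0.05509544,  0.02498962]), 'gripper_width': 0.08782429403581786}
```

View pics/w1.png

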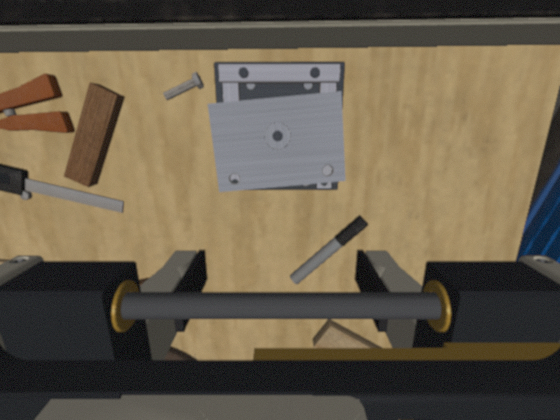

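```bash
python3 - <<'E'
from h import *
d=np.load('last_wrist.npz');im=d['img'][50:205,200:355,::-1]
cv2.imwrite('pics/w1c.png',cv2.resize(im,None,fx=5,fy=5,interpolation=cv2.INTER_CUBIC)[:,:])
for p in[(365,220),(352,215),(294,280)]:print(pt(d,*p).round(3))
E
```

```text
[ 0.404 -0.219  0.004]
[ 0.405 -0.201  0.001]
[ 0.295 -0.154  0.018]
```

View pics/w1c.png

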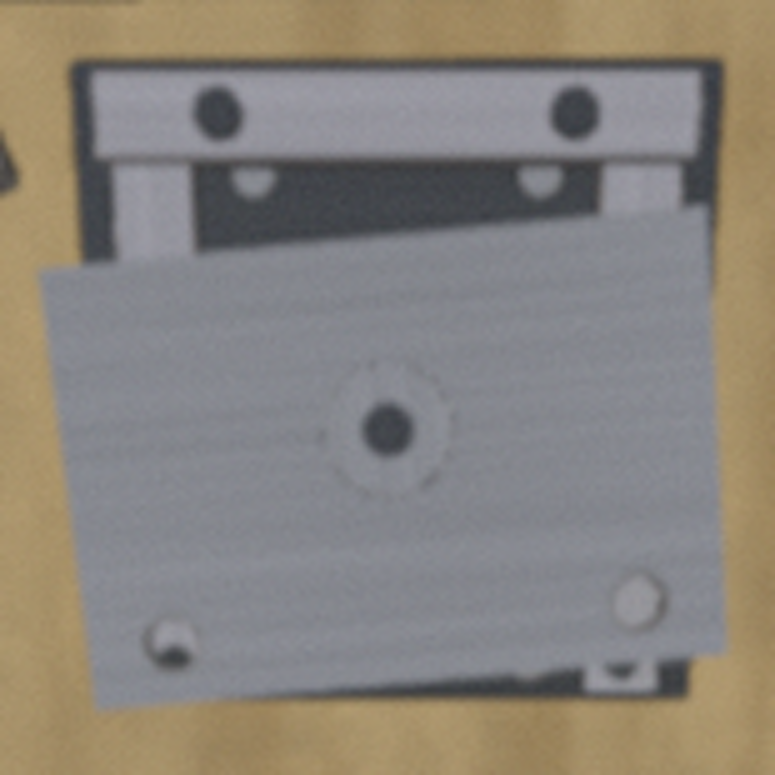

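```bash
python3 - <<'E'
from fit import *
w=np.load('last_wrist.npz')
W=lambda u,v:(200+(u+.5)/5-.5,50+(v+.5)/5-.5)
fo=[(w,W(93,72),(69.5,66,30)),(w,W(700,70),(69.5,-66,30)),(w,W(697,158),(51.5,-66,30)),(w,W(97,158),(51.5,66,30))]
po=[(w,W(40,270),(50,75,6)),(w,W(708,207),(50,-75,6)),(w,W(727,655),(-50,-75,6)),(w,W(98,710),(-50,75,6)),(w,W(388,430),(8,0,10)),(w,W(171,643),(-36,55,6)),(w,W(638,600),(-36,-55,6))]
fx,e=fitfix(fo,[.485,-.07,.3]);print(fx,np.degrees(fx[2]));print(e.round(1).tolist())
for p in [(75,75,10),(75,-75,10),(-75,-75,10)]:
    c,s=np.cos(fx[2]),np.sin(fx[2]); x,y=p[0]/1e3,p[1]/1e3
    u,v=proj(w,[fx[0]+c*x-s*y,fx[1]+s*x+c*y,.01]);print('base',p,(u-200)*5+2,(v-50)*5+2)
q,e=fitplate(po,fx);rep(q);print(e.round(1).tolist())
def g(q):  # constrained: z,pitch set by pin/bar contact
    return q
E
```

```text
[ 0.48159018 -0.07323485  0.31109376] 17.824359745698136
[[-0.6, -0.4], [0.7, -0.3], [0.3, 0.3], [-0.3, 0.5]]
base (75, 75, 10) 66.16010458284717 57.69249167089552
base (75, -75, 10) 727.8248850776661 56.49726368512316
base (-75, -75, 10) 690.224812716378 701.1724017009742
c [-14.5   1.4  26.7]
hl [-54.9  53.1  30.6]
hr [-45.4 -56.4  30.6]
fl [30.3 60.5 21.2]
fr [ 39.8 -49.1  21.2]
yaw pitch roll deg [4.96 6.31 0.01]
[[-0.1, -0.1], [-0.2, -0.1], [-0.0, -0.1], [-0.2, -0.2], [-0.0, 0.0], [0.4, 0.0], [0.2, 0.5]]
```

Request:
step_arm(
  commands=[
    [[-3, 0, 12], 0],
    [[-3, 0, 12], 0],
    [[-3, 0, 12], 0],
    [[-3, 0, 12], 0],
    [[-3, 0, 12], 0],
    [[-3, 0, 12], 0],
    [[-3, 0, 12], 0],
    [[-3, 0, 12], 0],
    [[-3, 0, 12], 0],
    [[-2, 0, 12], 0],
    [[0, 0, 12], 0],
    [[0, 0, 12], 0],
    [[0, 0, 12], 0],
    [[0, 0, 12], 0],
    [[0, 0, 12], 0],
    [[0, 0, 0], 0],
  ],
)

```text
time_s: 5.32
tcp_pos: [0.3914, -0.1023, 0.0456]
eef_rot: [-180.0, 0.1, 18.0]
contact_force: [0.0, -0.4, -0.1]
gripper_width: 0.0878
```

```bash
cat >> fit.py <<'E'
FX=np.array([.4816,-.0732,.3111])
def tcpf():
    s=r.get_state();p=s['tcp_pos']-np.r_[FX[:2],0];c,q=np.cos(FX[2]),np.sin(FX[2])
    print('tcp fix',(1e3*np.array([c*p[0]+q*p[1],-q*p[0]+c*p[1],p[2]])).round(1),'t',s['time_s'],'F',s['contact_force'].round(1),'yaw',s['eef_rot'].round(2))
E
python3 - <<'E'
from fit import *
tcpf()
d=cap('wrist');cv2.imwrite('pics/w2.png',d['img'][:,:,::-1])
E
```

```text
tcp fix [-94.8  -0.1  45.6] t 5.325 F [ 0.  -0.4 -0.1] yaw [-1.7998e+02  1.3000e-01  1.7950e+01]
```

View pics/w2.png

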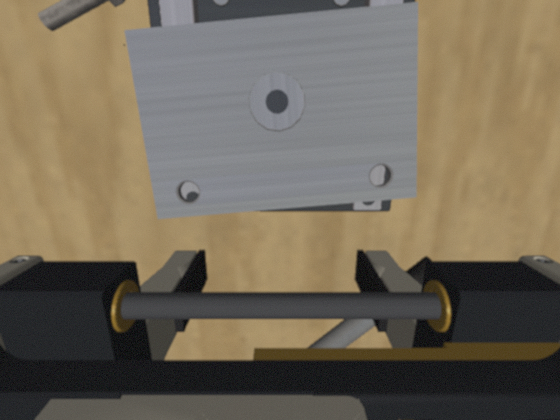

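Request:
step_arm(
  commands=[
    [[0, 0, 10], 0],
    [[0, 0, 10], 0],
    [[5, 0, 0], 0],
    [[4, 0, 0], 0],
    [[3, 0, 0], 0],
    [[3, 0, 0], 0],
    [[2, 0, 0], 0],
    [[2, 0, 0], 0],
    [[2, 0, 0], 0],
  ],
)

```text
time_s: 6.5
tcp_pos: [0.412, -0.0957, 0.0265]
eef_rot: [-180.0, 0.0, 18.0]
contact_force: [-2.3, 0.2, 0.1]
gripper_width: 0.0877
```

```bash
python3 - <<'E'
from fit import *
tcpf()
d=cap('wrist');cv2.imwrite('pics/w3.png',d['img'][:,:,::-1])
E
```

```text
tcp fix [-73.2  -0.1  26.5] t 6.5 F [-2.3  0.2  0.1] yaw [-1.7999e+02  3.0000e-02  1.7950e+01]
```

View pics/w3.png

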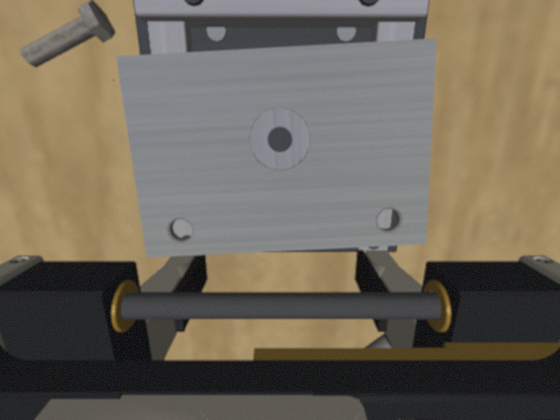

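Request:
step_arm(
  commands=[
    [[1.5, 0, 0.5], 0],
    [[1.5, 0, 0.5], 0],
    [[1.5, 0, 0.5], 0],
    [[1.5, 0, 0], 0],
    [[1.5, 0, 0], 0],
    [[1.5, 0, 0], 0],
    [[1, 0, 0], 0],
  ],
)

```text
time_s: 7.42
tcp_pos: [0.4224, -0.0925, 0.0252]
eef_rot: [180.0, -0.1, 18.0]
contact_force: [0.9, -0.1, 0.9]
gripper_width: 0.0875
```

```bash
python3 - <<'E'
from fit import *
tcpf()
d=cap('wrist');cv2.imwrite('pics/w4.png',cv2.resize(d['img'][0:290,90:470,::-1],None,fx=2,fy=2,interpolation=cv2.INTER_CUBIC))
E
```

```text
tcp fix [-62.3  -0.2  25.2] t 7.425 F [ 0.9 -0.1  0.9] yaw [ 1.7999e+02 -6.0000e-02  1.7960e+01]
```

View pics/w4.png

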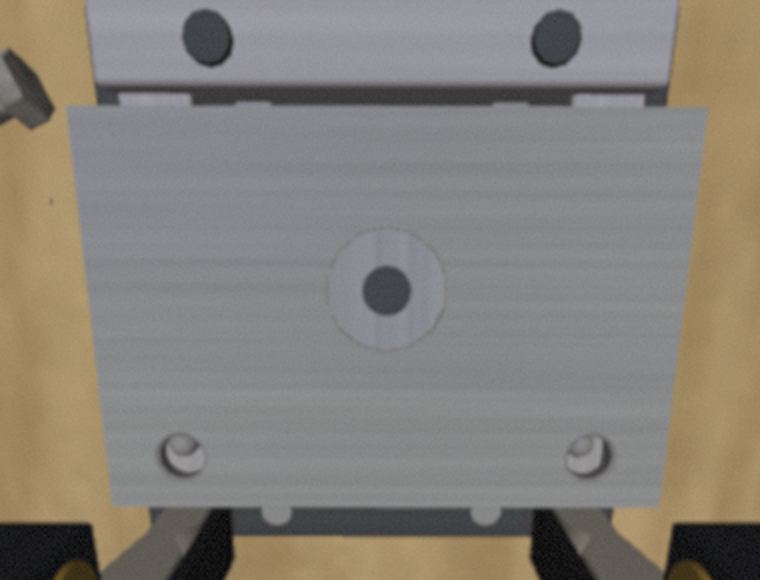

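Request:
step_arm(
  commands=[
    [[0.6, 0, 0], 0],
    [[0.6, 0, 0], 0],
    [[0.6, 0, 0], 0],
    [[0.6, 0, 0], 0],
    [[0, 0, 0], 0],
  ],
)

```text
time_s: 8.1
tcp_pos: [0.4237, -0.092, 0.025]
eef_rot: [-180.0, 0.0, 18.0]
contact_force: [-0.6, -0.1, 1.5]
gripper_width: 0.0873
```

```bash
python3 - <<'E'
from fit import *
tcpf()
d=cap('wrist');cv2.imwrite('pics/w5.png',cv2.resize(d['img'][0:290,90:470,::-1],None,fx=2,fy=2,interpolation=cv2.INTER_CUBIC))
E
```

```text
tcp fix [-60.9  -0.1  25. ] t 8.1 F [-0.6 -0.1  1.5] yaw [-1.800e+02  3.000e-02  1.795e+01]
```

View pics/w5.png

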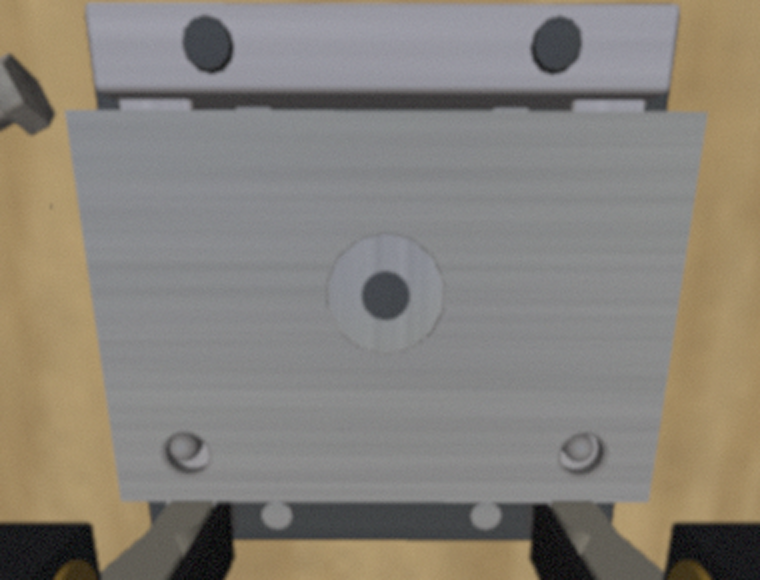

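```bash
cat > flat.py <<'E'
from fit import *
d=np.load('last_wrist.npz'); d={k:d[k] for k in d}
c,s=np.cos(FX[2]),np.sin(FX[2])
for x in(-44,-25,-10,35,45):
    o=[]
    for y in (-68,-40,0,40,68):
        w=np.array([FX[0]+(c*x-s*y)/1e3,FX[1]+(s*x+c*y)/1e3,.028])
        u,v=map(int,np.round(proj(d,w)))
        if not(3<=u<557 and 3<=v<417): o.append(-1);continue
        zz=np.median(d['z_map'][v-2:v+3,u-2:u+3]);o.append(round(pt(d,u,v,zz)[2]*1e3,1))
    print(x,o)
E
python3 flat.py
```

```text
-44 [np.float64(28.1), np.float64(28.3), np.float64(28.6), np.float64(28.3), np.float64(28.3)]
-25 [np.float64(28.5), np.float64(28.3), np.float64(28.6), np.float64(28.4), np.float64(28.4)]
-10 [np.float64(28.4), np.float64(28.3), np.float64(28.5), np.float64(28.6), np.float64(28.3)]
35 [np.float64(28.6), np.float64(28.4), np.float64(28.2), np.float64(27.9), np.float64(28.1)]
45 [np.float64(28.7), np.float64(28.4), np.float64(28.3), np.float64(28.2), np.float64(28.4)]
```

Request:
step_arm(
  commands=[
    [[-2, 0, 0], 0],
    [[-4, 0, 0], 0],
    [[-6, 0, 0], 0],
    [[-6, 0, 0], 0],
    [[-4, 0, -5], 0],
    [[0, 0, -15], 0],
    [[0, 0, -20], 0],
    [[0, 0, -25], 0],
    [[0, 0, -25], 0],
    [[0, 0, -25], 0],
    [[3, 0, -20], 0],
    [[3, 0, -15], 0],
    [[0, 0, 0], 0],
    [[0, 0, 0], 0],
  ],
)

```text
time_s: 9.9
tcp_pos: [0.4081, -0.0969, 0.1745]
eef_rot: [-180.0, 0.0, 17.9]
contact_force: [0.2, 0.7, 0.2]
gripper_width: 0.0879
```

```bash
python3 - <<'E'
from fit import *
tcpf()
d=cap('wrist');cv2.imwrite('pics/w6.png',cv2.resize(d['img'][0:300,80:480,::-1],None,fx=2,fy=2,interpolation=cv2.INTER_CUBIC))
d=cap('scene');cv2.imwrite('pics/s6.png',d['img'][:,:,::-1])
E
python3 flat.py
```

```text
tcp fix [-7.720e+01 -1.000e-01  1.745e+02] t 9.9 F [0.2 0.7 0.2] yaw [-1.7998e+02  3.0000e-02  1.7950e+01]
-44 [np.float64(28.4), np.float64(28.2), np.float64(28.4), np.float64(28.5), np.float64(28.1)]
-25 [np.float64(28.2), np.float64(28.3), np.float64(28.2), np.float64(28.7), np.float64(28.0)]
-10 [np.float64(28.3), np.float64(28.2), np.float64(28.4), np.float64(28.3), np.float64(28.2)]
35 [np.float64(28.4), np.float64(28.4), np.float64(28.1), np.float64(28.3), np.float64(28.4)]
45 [np.float64(28.4), np.float64(28.6), np.float64(28.4), np.float64(28.2), np.float64(28.5)]
```

View pics/w6.png

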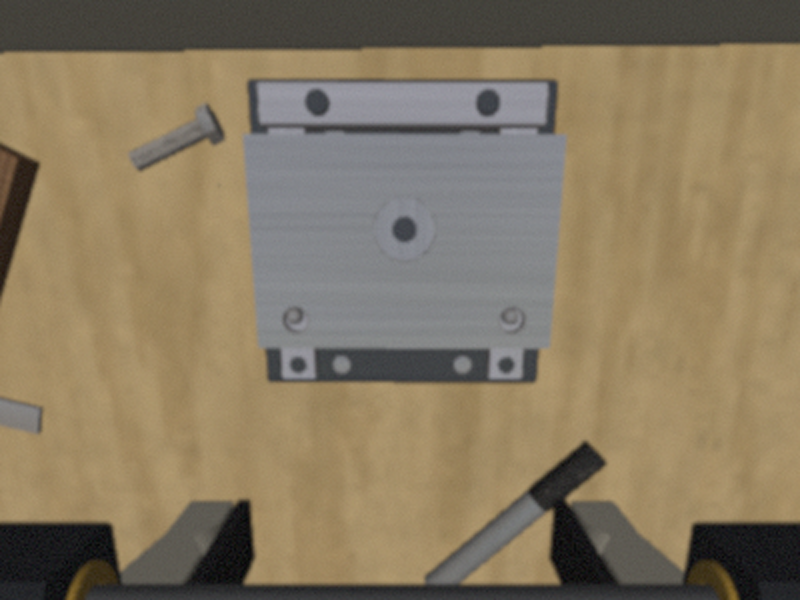

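View pics/s6.png

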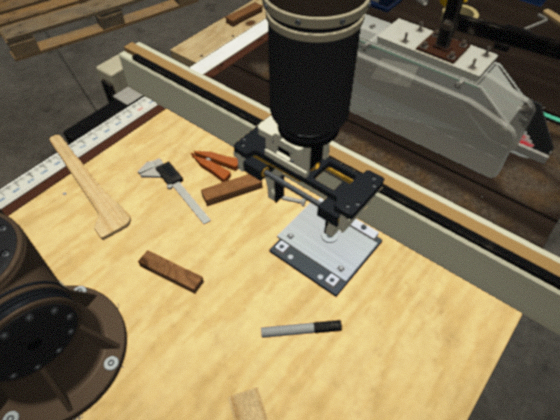

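The wrist view shows the plate square and flat. The pins are visible in both holes (about (295,319) and (511,319)), and the gap to the end stop is small. The scene view shows the marker still at (262–341, 328) and the other loose items where they were.

```bash
python3 -c "
from plant import close_job
print(close_job())"
```

```text
the job is handed in; nothing more can be done
None
```

The plate is seated: both locating holes are over the pins and it lies flat on the rest bars. I pushed its -x edge toward the end stop with the two open fingertips. That squared it up and it dropped onto the pins, about 1 mm off sideways by my reading of the picture, so no separate sideways nudge was needed. I then backed the fingers off and raised them clear.

- **Seating:** after the fingers were clear, plate-top height read 28.0–28.7 mm at all 25 points checked, against 28 mm when seated. The pins were visible in both holes.
- **Force and time:** the highest wrist force in the readings was about 2.3 N, and the arm finished at about 10 s of the 48 s allowed.
- **Loose things:** the bolt, marker, offcut and clamp looked unmoved in the last pictures. The arm partly hid the bolt and clamp in the scene view, though the wrist view showed the bolt clearly.
- **Disagreement:** my first fit of the plate's position, from the fixed cameras, differed from the wrist-camera fit by about 3 mm. I worked from the wrist fit. No other check failed.

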